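Clear the offcuts from the cutting stand into the scrap bin

TASK

Clear the three metal offcuts off the cutting stand into the scrap bin that stands against its side. The long square tube is half under the guard: draw it out by its free end, lay it down on the stand wholly out from under the guard and let go, then pick it up again by its middle and put it in the bin lying flat. Push or carry in the two short offcuts as you like, and leave the tin and the screwdriver where they are.

Things in the scene. Friction and masses are not known exactly. Their poses are not given: they have to be found in the camera images.
- cutting_stand: Fixed low table: dark steel plate without rims, 320 mm (x) by 360 mm (y), its top 100 mm above the bench, on grey folded sides; a low guard stands on its far left part. Origin under its centre, at bench height; x points away from the robot, y to the left (the stand may be turned by up to 0.2 rad).
- guard_mid (a point): Point on the stand's plate under the middle of the guard, at x 107, y 115 mm in the stand's frame. The guard is a fixed grey sheet hood 105 mm deep (x), 110 mm wide (y), 50 mm high above the plate, roof and walls 4 mm, closed at the far end, open towards the robot; its open front edge lies 52 mm nearer to the robot than this point.
- scrap_bin: Fixed open-topped grey sheet bin against the right-hand (-y) side of the stand, parallel to it; a 3 mm gap between. Outside 258 mm (x) by 158 mm (y) by 92 mm high, walls and floor 4 mm, rim 8 mm below the stand's plate. Origin under its centre, at bench height; axes as the stand's.
- long_tube: Loose offcut: plain steel square tube 160 mm long, 30 by 30 mm, 0.17 to 0.35 kg. Origin at its centre, x along its length. It starts with its far end under the guard and 62 to 77 mm sticking out towards the robot (its middle is just under the guard); it slides out freely. Lying on the stand its origin is 15 mm above the plate.
- short_tube: Loose offcut: plain steel square tube 70 mm long, 45 by 45 mm, 0.17 to 0.35 kg. Origin at its centre, y along its length. Lies on the right half of the stand, beside the bin, origin 22 mm above the plate.
- channel_stub: Loose offcut: plain steel C channel, open on top with turned-in lips, 85 mm long, 41 by 41 mm, 0.15 to 0.31 kg. Origin at its centre, y along its length, within 0.5 rad of the stand's y. Lies on the right half of the stand, origin 20 mm above the plate. It and the short tube may change places: one nearer to the robot, the other 90 to 150 mm beyond.
- grease_tin: Bystander to be left alone: round tin, 68 mm across, 34 mm high, with a lid, on the far part of the stand right of the guard. Origin at the centre of its underside.
- screwdriver: Bystander to be left alone: black-handled screwdriver 200 mm long, on the bench to the right of the bin. Origin at the centre of its underside.

How it is judged:
By the outcome, as a careful person would: the job done as asked, in the order asked, and still so for the second after the job is handed in, with the robot touching nothing.
It also fails if it takes over 72 s, if anything falls off the work surface, if the arm or the gripper's body presses on something with over 40 N, if the wrist force passes 120 N, or if a joint passes its speed limit or range.

ROBOT

A 7-joint arm with a two-finger parallel gripper is mounted at the origin on a cart in front of the work surface, level with it; the furniture and walls round the work are solid. World frame = base frame: x ahead of the robot, y to its left, z up, the work surface at z = 0. Lengths are in m, angles in rad, forces in N, time in s.
With the tool pointing down it reaches from about 0.35 to 0.9 m from the base axis. Payload 7.2 kg.
Tool frame: the origin (TCP) lies midway between the tips of the shut fingers; the grasp point (between the pads) lies 19 mm behind it; x points along the fingers, y is the direction in which the jaws open and shut, and the axes are right-handed (so a half turn about x gives the same grasp; the last joint's range is limited). The gripper opens to 88 mm and grips with 3 to 60 N. Pads are 20 mm wide; open, the fingers measure 115 mm over their backs; the gripper's body (75 mm by 178 mm) begins 61 mm behind the grasp point.
Start: joints at [-0.068, 0.411, -0.013, 1.596, 0.006, 1.134, -0.082], TCP at [0.625, -0, 0.223] pointing down, gripper open.
Joint ranges: [-2.95, 2.95], [-0.29, 1.99], [-1.47, 1.44], [0.14, 2.54], [-1.03, 4.17], [0.13, 1.85], [-2.86, 2.86]. Speed limits (rad/s): [2.39, 2.39, 3.01, 3.01, 3.14, 3.14, 3.14].

INTERFACE

Orientations are given as [roll, pitch, yaw] about the fixed x, y, z axes, in that order (R = Rz(yaw) Ry(pitch) Rx(roll)).
In Python, from cell import robot, optics, job gives the robot as it stands.
- The arm moves only by the shell command python3 -m crank 'ROWS' [FORCE]. ROWS is JSON, a list of rows, each an object of numbers: "dx", "dy", "dz": the shift along the tool's x, y, z in mm; "twist": the turn about the tool's x in degrees; "claw": the closure, from -1 (fully open) to 1 (shut). In form: [{"dx": .., "dy": .., "dz": .., "twist": .., "claw": ..}, ...]. A call has exactly 5 rows; each row shifts and turns the pose as measured when the row begins, along the tool's axes as they then stand; what a row does not reach is not made up. A row lasts 1/8 s, in which the tool goes at most 62.5 mm and 10.7 degrees, less where a joint would pass 70% of its speed; a pose out of reach is approached as far as the arm can. A call is refused whole if a number of a shift passes 62.5 or a number of a turn 10.7, either way. A call with a gripper value outside its range is refused whole. The fingers move at their own pace and stop on an object; FORCE is the grip in N (left out, the last holds). Time passes only in rows, so rows that do not move let the fingers close, or fill a call up. It gives the time, the measured TCP pose, the force and the opening at its end, in the units of the state.
- robot.get_state(): the state, without advancing time (a new reading comes with each control period).
- optics.camera(name): name is "scene" or "side" or "wrist"; returns a dict with "color" (480x640x3 uint8, red, green, blue), "depth" (480x640 float32, m along the optical axis (not along the pixel's ray), 0 where there is no reading), "fx", "fy", "cx", "cy" (pixels), "cam_to_world" (4x4, takes a point from camera to world coordinates); the wrist camera has in their place "T_tool_cam" (4x4, takes a point from camera to tool coordinates, whose origin is the TCP and whose axes are the tool frame's). Camera axes: x right, y up, looking along -z (the intrinsics and any distortion apply to the point x, -y, -z); pixel columns grow to the right and rows downward; lengths in m; the calibration is good to about 2 mm. A picture is of the moment at which its call begins: read the wrist's pose just before it.
- job.hand_in(): hands the job in, once; it reports no verdict.
The state is a dict: "time": time; "joint_pos": joint angles; "joint_vel": joint speeds; "joint_torque": joint torques, N m; "tool_pos": TCP position; "eef_rot": TCP orientation; "contact_force": force on the tool from outside, world axes, zero at the start; "ft_torque": the same for the moment, N m; "width": opening from 0.0 (shut) to 1.0 (fully open).
Only numpy, scipy, OpenCV 4.12 (cv2) and the standard library are available. Lean on these libraries where they do the work, as an engineer would, in place of code of your own. Each camera call takes 0.05 s, during which the arm holds its last target.

## Working session

There is one attempt and no reset: what is moved stays moved. The work goes in short steps, Python scripts to look and compute and a shell command to move; the robot and the scene stay as the last step left them, time stands still between calls to the robot, and variables do not carry over. Pictures are saved under pics/ and viewed, and the job is handed in when it is done.

```bash
ls; mkdir -p pics; python3 - <<'E'
from cell import robot, optics, job
import cv2,numpy as np
s=robot.get_state();print({k:np.round(v,3).tolist() for k,v in s.items()})
for n in ["scene","side","wrist"]:
    c=optics.camera(n)
    np.savez(f"c0_{n}.npz",**c)
    cv2.imwrite(f"pics/{n}0.png",c["color"][...,::-1])
    print(n,{k:(np.round(v,4).tolist() if k not in("color","depth") else v.shape) for k,v in c.items()}, (c["depth"]>0).mean())
E
```

```text
pics
{'time': 0.0, 'joint_pos': [-0.068, 0.412, -0.013, 1.597, 0.006, 1.134, -0.082], 'joint_vel': [0.002, 0.001, 0.0, 0.001, 0.002, 0.0, -0.0], 'joint_torque': [-0.0, -58.796, 0.642, -29.107, -0.054, 0.018, 0.0], 'tool_pos': [0.624, -0.0, 0.222], 'eef_rot': [-1.507, 1.569, -3.078], 'contact_force': [0.031, 0.855, 0.297], 'ft_torque': [0.022, -0.031, -0.05], 'width': 0.993}
scene {'color': (480, 640, 3), 'depth': (480, 640), 'fx': 471.3112, 'fy': 471.3112, 'cx': 325.113, 'cy': 235.0916, 'cam_to_world': [[0.486, 0.5368, -0.6897, -0.1203], [-0.874, 0.2985, -0.3835, -0.6042], [-0.0, 0.7892, 0.6142, 0.7501], [0.0, 0.0, 0.0, 1.0]]} 0.987900390625
side {'color': (480, 640, 3), 'depth': (480, 640), 'fx': 447.2976, 'fy': 447.2976, 'cx': 323.5133, 'cy': 238.7243, 'cam_to_world': [[-0.9975, 0.0263, -0.0656, 0.5497], [-0.0682, -0.6015, 0.796, 0.6383], [-0.0186, 0.7985, 0.6017, 0.7369], [0.0, 0.0, 0.0, 1.0]]} 0.9826497395833333
wrist {'color': (480, 640, 3), 'depth': (480, 640), 'fx': 357.8996, 'fy': 357.8996, 'cx': 316.7544, 'cy': 239.0504, 'T_tool_cam': [[0.0004, 0.24, -0.9708, -0.1619], [1.0, -0.0002, 0.0003, -0.0002], [-0.0001, -0.9708, -0.24, -0.0651], [0.0, 0.0, 0.0, 1.0]]} 0.9597688802083333
```

View pics/scene0.png

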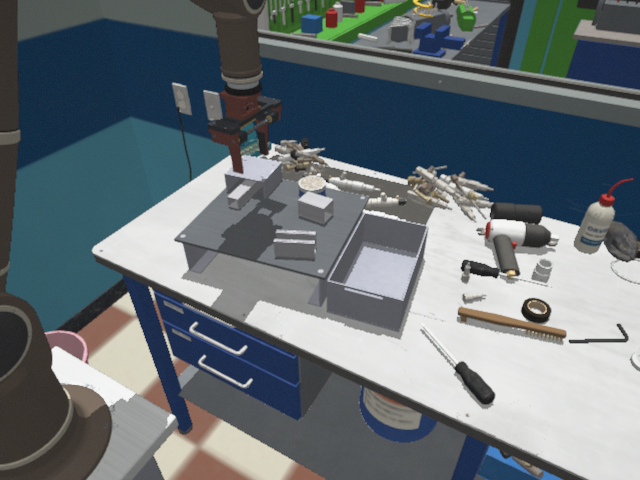

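View pics/side0.png

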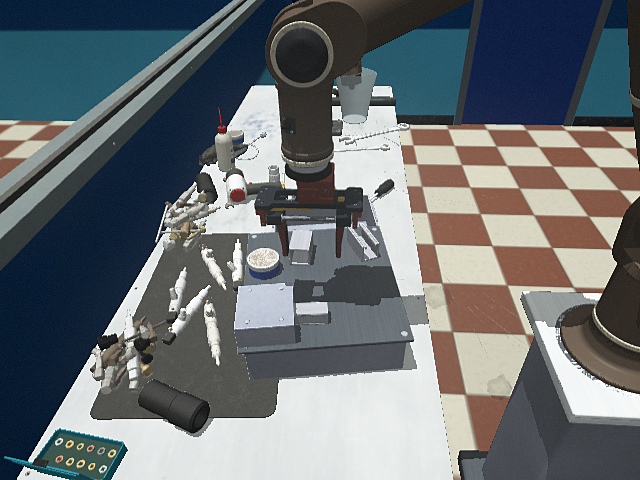

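View pics/wrist0.png

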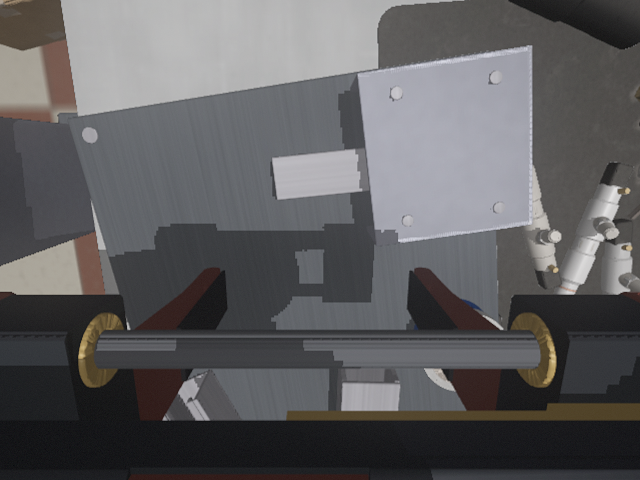

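```bash
cat > h.py <<'E'
import numpy as np,cv2
from scipy.spatial.transform import Rotation as R
def cloud(c,state=None):
    d=c["depth"];v,u=np.mgrid[:480,:640]
    P=np.stack([(u-c["cx"])/c["fx"]*d,-(v-c["cy"])/c["fy"]*d,-d,np.ones_like(d)],-1)
    if "cam_to_world" in c: T=c["cam_to_world"]
    else:
        T=np.eye(4);T[:3,:3]=R.from_euler("xyz",state["eef_rot"]).as_matrix();T[:3,3]=state["tool_pos"];T=T@c["T_tool_cam"]
    return (P@np.asarray(T).T)[...,:3],(d>0)
E
python3 - <<'E'
from h import *
from cell import robot
s=robot.get_state()
for n in ["scene","side","wrist"]:
    c=dict(np.load(f"c0_{n}.npz"));P,m=cloud(c,s)
    # height map 1mm/px : x 0.35..0.95 up, y -0.35..0.35 left
    img=np.zeros((600,800,3),np.uint8)
    q=P[m]; col=c["color"][m]
    k=(q[:,2]<0.2)&(q[:,2]>-0.02);q=q[k];col=col[k]
    o=np.argsort(q[:,2]);q=q[o];col=col[o]
    r=(600-(q[:,0]-0.35)*1000).astype(int);cc=(400-q[:,1]*1000).astype(int)
    ok=(r>=0)&(r<599)&(cc>=0)&(cc<799)
    hue=np.clip((q[:,2]+0.02)*1000,0,200).astype(np.uint8)
    cm=cv2.applyColorMap(hue[:,None],cv2.COLORMAP_JET)[:,0]
    for a in(0,1):
        for b in (0,1): img[r[ok]+a,cc[ok]+b]=cm[ok]
    cv2.imwrite(f"pics/top_{n}.png",img)
    h,e=np.histogram(q[:,2],bins=np.arange(-.02,.2,.004));print(n,[(round(e[i],3),int(h[i])) for i in range(len(h)) if h[i]>200])
E
```

```text
scene [(np.float64(-0.02), 1614), (np.float64(-0.016), 1354), (np.float64(-0.012), 1339), (np.float64(-0.008), 1046), (np.float64(-0.004), 28684), (np.float64(0.0), 45153), (np.float64(0.004), 4973), (np.float64(0.008), 2638), (np.float64(0.012), 3074), (np.float64(0.016), 2728), (np.float64(0.02), 2470), (np.float64(0.024), 2957), (np.float64(0.028), 2117), (np.float64(0.032), 1873), (np.float64(0.036), 1868), (np.float64(0.04), 1859), (np.float64(0.044), 1843), (np.float64(0.048), 2016), (np.float64(0.052), 1888), (np.float64(0.056), 1892), (np.float64(0.06), 1772), (np.float64(0.064), 1600), (np.float64(0.068), 1640), (np.float64(0.072), 1702), (np.float64(0.076), 1537), (np.float64(0.08), 1385), (np.float64(0.084), 1332), (np.float64(0.088), 1399), (np.float64(0.092), 1425), (np.float64(0.096), 4220), (np.float64(0.1), 7069), (np.float64(0.104), 1208), (np.float64(0.108), 1198), (np.float64(0.112), 1123), (np.float64(0.116), 1170), (np.float64(0.12), 1192), (np.float64(0.124), 1220), (np.float64(0.128), 1380), (np.float64(0.132), 1401), (np.float64(0.136), 1182), (np.float64(0.14
[... 1833 characters left out ...]
oat64(0.0), 43135), (np.float64(0.004), 4137), (np.float64(0.008), 248), (np.float64(0.012), 576), (np.float64(0.016), 954), (np.float64(0.02), 2537), (np.float64(0.024), 3170), (np.float64(0.028), 875), (np.float64(0.032), 710), (np.float64(0.036), 734), (np.float64(0.04), 734), (np.float64(0.044), 803), (np.float64(0.048), 721), (np.float64(0.096), 31589), (np.float64(0.1), 41084), (np.float64(0.104), 771), (np.float64(0.108), 313), (np.float64(0.112), 273), (np.float64(0.116), 263), (np.float64(0.12), 229), (np.float64(0.124), 237), (np.float64(0.128), 4222), (np.float64(0.132), 602), (np.float64(0.136), 221), (np.float64(0.14), 490), (np.float64(0.144), 1587), (np.float64(0.148), 29164)]
```

View pics/top_scene.png

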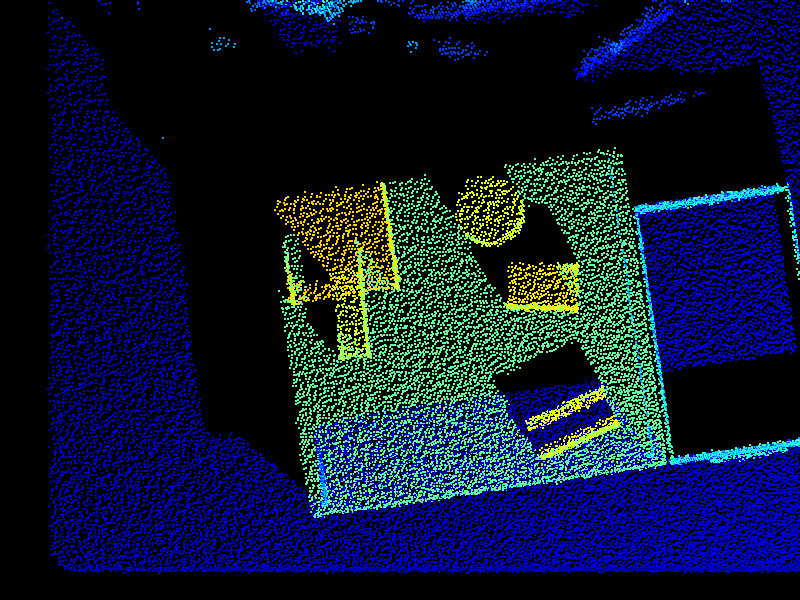

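View pics/top_wrist.png

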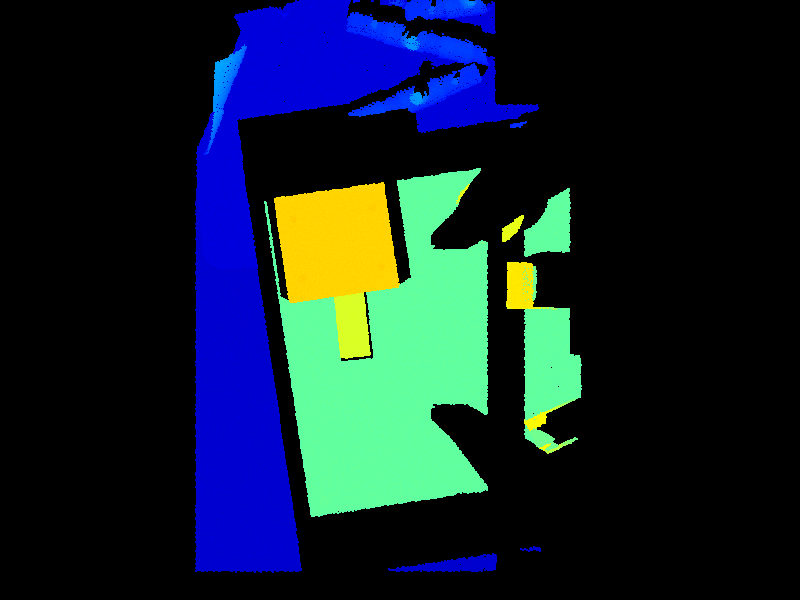

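```bash
python3 - <<'E'
from h import *
from cell import robot
s=robot.get_state()
def load(n):
    c=dict(np.load(f"c0_{n}.npz"));P,m=cloud(c,s);return P[m]
W=load("wrist");S=load("scene");D=load("side")
def sel(q,x0,x1,y0,y1,z0,z1): return q[(q[:,0]>x0)&(q[:,0]<x1)&(q[:,1]>y0)&(q[:,1]<y1)&(q[:,2]>z0)&(q[:,2]<z1)]
def rect(n,q):
    # erode strays: percentile-free
    r=cv2.minAreaRect((q[:,:2]*1000).astype(np.float32))
    print(n,len(q),np.round(r[0],1),np.round(r[1],1),round(r[2],1),"box",np.round(cv2.boxPoints(r)).tolist(),"z",np.round(np.percentile(q[:,2],[5,50,95]),4))
rect("guard W",sel(W,.6,.8,0,.15,.144,.155))
rect("tube W",sel(W,.57,.66,.02,.08,.122,.136))
rect("guard S",sel(S,.6,.8,-.02,.15,.147,.155))
rect("tube S",sel(S,.57,.64,.02,.07,.126,.134))
rect("tube D",sel(D,.57,.64,.02,.08,.126,.134))
for n,q in(("S",S),("D",D),("W",W)):
    rect("short "+n,sel(q,.63,.70,-.19,-.09,.141,.15))
    rect("chan "+n,sel(q,.46,.57,-.25,-.1,.134,.146))
rect("bin rim S",sel(S,.4,.85,-.46,-.23,.086,.095))
rect("bin rim D",sel(D,.4,.85,-.46,-.23,.086,.095))
rect("tin S",sel(S,.68,.8,-.14,-.04,.128,.14))
rect("plate S",sel(S,.4,.81,-.3,.2,.098,.102))
E
```

```text
guard W 29431 [708.3  63.9] [105.8 110.4] 8.4 box [[648.0, 111.0], [664.0, 2.0], [769.0, 17.0], [753.0, 126.0]] z [0.1489 0.1501 0.1513]
tube W 4026 [626.4  48.7] [65.7 30.1] 5.9 box [[592.0, 60.0], [595.0, 30.0], [661.0, 37.0], [657.0, 67.0]] z [0.1289 0.1301 0.1312]
guard S 838 [707.5  63.4] [111.2 112. ] 9.1 box [[644.0, 110.0], [661.0, -1.0], [771.0, 17.0], [754.0, 127.0]] z [0.1483 0.1504 0.1525]
tube S 150 [616.6  46.8] [48.1 32. ] 3.8 box [[592.0, 61.0], [594.0, 29.0], [642.0, 32.0], [640.0, 64.0]] z [0.1276 0.1303 0.1325]
tube D 317 [617.8  50.5] [46.2 32.4] 3.6 box [[594.0, 65.0], [596.0, 33.0], [642.0, 36.0], [640.0, 68.0]] z [0.1276 0.1304 0.1322]
short S 366 [ 663.6 -142.7] [71.7 48.1] 89.3 box [[639.0, -178.0], [687.0, -179.0], [688.0, -107.0], [640.0, -107.0]] z [0.1425 0.1453 0.1471]
chan S 446 [ 527.8 -171.9] [44.4 85.2] 24.7 box [[490.0, -142.0], [525.0, -220.0], [566.0, -201.0], [530.0, -124.0]] z [0.135  0.1402 0.1428]
short D 415 [ 665.1 -141.4] [74.1 45.3] 89.0 box [[642.0, -178.0], [687.0, -179.0], [688.0, -105.0], [643.0, -104.0]] z [0.1433 0.1454 0.1472]
chan 
[... 290 characters left out ...]
4 [ 520.1 -144.7] [35.4 28.5] 26.8 box [[498.0, -140.0], [511.0, -165.0], [542.0, -149.0], [529.0, -124.0]] z [0.1348 0.1403 0.1418]
bin rim S 918 [ 621.3 -310.5] [268.3 196.1] 8.2 box [[475.0, -233.0], [503.0, -427.0], [768.0, -388.0], [740.0, -194.0]] z [0.0866 0.0911 0.0941]
bin rim D 128 [ 628.  -333.2] [267.4 152.5] 8.0 box [[485.0, -276.0], [506.0, -427.0], [771.0, -390.0], [750.0, -239.0]] z [0.0866 0.0911 0.0938]
tin S 371 [740.4 -88.1] [72.5 65. ] 29.1 box [[693.0, -77.0], [725.0, -134.0], [788.0, -99.0], [756.0, -42.0]] z [0.1301 0.1339 0.1362]
plate S 7995 [617.8 -65.2] [323.6 361.1] 8.4 box [[431.0, 90.0], [484.0, -267.0], [804.0, -220.0], [752.0, 137.0]] z [0.0986 0.1004 0.1017]
```

```bash
cat >> h.py <<'E'
def go(x,y,z,yaw=None):
    """print rest move to TCP target (mm), jaw(tool y) direction yaw deg (world)"""
    from cell import robot
    s=robot.get_state();M=R.from_euler("xyz",s["eef_rot"]).as_matrix()
    p=np.array(s["tool_pos"])*1000
    print("t %.2f"%s["time"],"tcp",p.round(1),"toolx",M[:,0].round(3),"jaw deg %.1f"%np.degrees(np.arctan2(M[1,1],M[0,1])),"w %.3f"%s["width"],"F",np.round(s["contact_force"],1),"j",np.round(s["joint_pos"],2))
    d=np.array([x,y,z])-p
    if yaw is not None:
        cur=np.degrees(np.arctan2(M[1,1],M[0,1])); t=-((yaw-cur+180)%360-180)
        print("twist",round(t,1))
        c=R.from_rotvec(np.radians(t)*np.array([1,0,0])).as_matrix()
        print("shift if twisted first",(( M@c).T@d).round(1))
    print("shift now dx,dy,dz",(M.T@d).round(1))
E
python3 -c "from h import *;go(612,47,200,96)"
```

```text
t 0.15 tcp [624.6  -0.  222. ] toolx [-0.001 -0.    -1.   ] jaw deg 0.0 w 0.999 F [ 0.4 -0.9 -0.2] j [-0.07  0.41 -0.01  1.6   0.01  1.13 -0.08]
twist -96.0
shift if twisted first [22.1 48.1 -7.6]
shift now dx,dy,dz [ 22.1 -12.6 -47. ]
```

```bash
python3 -m crank '[{"dx":0,"dy":0,"dz":0,"twist":-10.6,"claw":-1},{"dx":0,"dy":0,"dz":0,"twist":-10.6,"claw":-1},{"dx":0,"dy":0,"dz":0,"twist":-10.6,"claw":-1},{"dx":0,"dy":0,"dz":0,"twist":-10.6,"claw":-1},{"dx":0,"dy":0,"dz":0,"twist":-10.6,"claw":-1}]' 30
python3 -m crank '[{"dx":0,"dy":0,"dz":0,"twist":-10.6,"claw":-1},{"dx":0,"dy":0,"dz":0,"twist":-10.6,"claw":-1},{"dx":0,"dy":0,"dz":0,"twist":-10.6,"claw":-1},{"dx":0,"dy":0,"dz":0,"twist":-10.6,"claw":-1},{"dx":0,"dy":0,"dz":0,"twist":-5,"claw":-1}]'
python3 -c "from h import *;go(612,47,200,96)"
```

```text
time: 0.78
tool_pos: [0.6235, 0.0001, 0.2201]
eef_rot: [-2.399, 1.566, -3.029]
contact_force: [-1.2, -0.0, -0.7]
width: 1.001
time: 1.4
tool_pos: [0.6223, -0.0002, 0.2182]
eef_rot: [3.007, 1.562, -3.065]
contact_force: [1.3, -0.4, 0.8]
width: 0.998
t 1.40 tcp [ 6.223e+02 -2.000e-01  2.182e+02] toolx [-0.008 -0.001 -1.   ] jaw deg 102.1 w 0.998 F [ 1.3 -0.4  0.8] j [ 0.19  0.44 -0.37  1.58  0.17  1.16  1.56]
twist 6.1
shift if twisted first [18.2 48.1 -5.2]
shift now dx,dy,dz [18.2 48.3  0. ]
```

```bash
python3 -m crank '[{"dx":0,"dy":0,"dz":0,"twist":6,"claw":-1},{"dx":4,"dy":16,"dz":-2,"twist":0,"claw":-1},{"dx":4,"dy":16,"dz":-2,"twist":0,"claw":-1},{"dx":5,"dy":16,"dz":-1,"twist":0,"claw":-1},{"dx":0,"dy":0,"dz":0,"twist":0,"claw":-1}]' 30
python3 - <<'E'
from h import *
from cell import robot,optics
s=robot.get_state();c=optics.camera("wrist");P,m=cloud(c,s)
cv2.imwrite("pics/w1.png",c["color"][...,::-1])
q=P[m]
for xs in range(590,650,10):
    a=q[(abs(q[:,0]*1000-xs)<1.5)&(q[:,2]>.122)&(q[:,2]<.136)&(abs(q[:,1]-.05)<.05)]
    if len(a):print(xs,len(a),(a[:,1].min()*1000).round(1),(a[:,1].max()*1000).round(1),np.median(a[:,2]).round(4))
go(612,47,104,96)
E
```

```text
time: 2.02
tool_pos: [0.6101, 0.0519, 0.203]
eef_rot: [3.002, 1.56, 3.115]
contact_force: [-0.1, 0.6, -0.0]
width: 1.0
600 191 31.2 61.2 0.1299
610 186 32.1 61.9 0.1299
620 179 33.8 63.2 0.1299
630 181 34.7 64.4 0.1298
640 173 35.7 64.8 0.1298
t 2.08 tcp [610.4  50.7 203.3] toolx [-0.011 -0.    -1.   ] jaw deg 96.4 w 1.002 F [ 0.9 -1.  -0.7] j [ 0.11  0.44 -0.37  1.62  0.17  1.12  1.38]
twist 0.4
shift if twisted first [99.2 -3.9  2.2]
shift now dx,dy,dz [99.2 -4.   2.2]
```

View pics/w1.png

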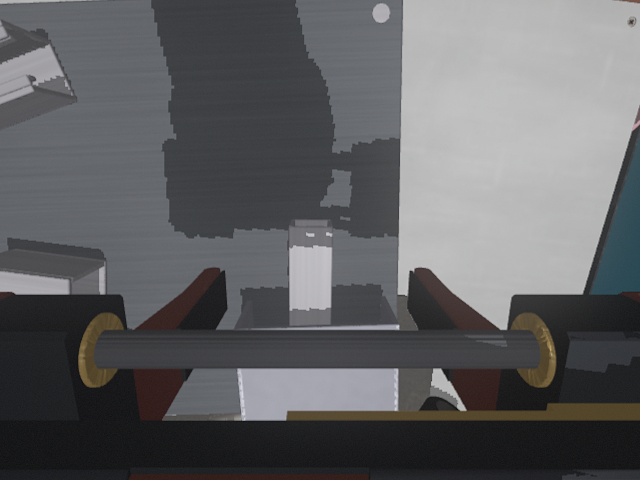

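```bash
python3 -m crank '[{"dx":20,"dy":-2,"dz":0,"twist":0,"claw":-1},{"dx":20,"dy":-2,"dz":0,"twist":0,"claw":-1},{"dx":20,"dy":0,"dz":0,"twist":0,"claw":-1},{"dx":15,"dy":0,"dz":0,"twist":0,"claw":-1},{"dx":0,"dy":0,"dz":0,"twist":0,"claw":-1}]' 30
python3 -c "from h import *;go(608,46.8,105,96)"
```

```text
time: 2.7
tool_pos: [0.6119, 0.0438, 0.1272]
eef_rot: [-2.958, 1.563, -2.848]
contact_force: [-0.3, -0.2, 0.4]
width: 1.001
t 2.70 tcp [611.9  43.8 127.2] toolx [-0.008 -0.002 -1.   ] jaw deg 96.3 w 1.001 F [-0.3 -0.2  0.4] j [ 0.1   0.52 -0.35  1.7   0.21  0.97  1.36]
twist 0.3
shift if twisted first [22.2  3.4 -3.4]
shift now dx,dy,dz [22.2  3.5 -3.4]
```

```bash
python3 -m crank '[{"dx":10,"dy":3,"dz":-3,"twist":0,"claw":-1},{"dx":9,"dy":0,"dz":0,"twist":0,"claw":-1},{"dx":0,"dy":0,"dz":0,"twist":0,"claw":0.2},{"dx":0,"dy":0,"dz":0,"twist":0,"claw":1},{"dx":0,"dy":0,"dz":0,"twist":0,"claw":1}]' 30
python3 -m crank '[{"dx":0,"dy":0,"dz":0,"twist":0,"claw":1},{"dx":0,"dy":0,"dz":0,"twist":0,"claw":1},{"dx":0,"dy":0,"dz":0,"twist":0,"claw":1},{"dx":0,"dy":0,"dz":0,"twist":0,"claw":1},{"dx":0,"dy":0,"dz":0,"twist":0,"claw":1}]' 30
python3 -c "from h import *;go(482,34,107,96)"
```

```text
time: 3.32
tool_pos: [0.6095, 0.0467, 0.1089]
eef_rot: [-2.821, 1.566, -2.711]
contact_force: [-0.1, 1.0, 0.4]
width: 0.691
time: 3.95
tool_pos: [0.6098, 0.0467, 0.1095]
eef_rot: [-2.758, 1.567, -2.648]
contact_force: [1.3, -0.8, 0.9]
width: 0.341
t 3.95 tcp [609.8  46.7 109.5] toolx [-0.004 -0.002 -1.   ] jaw deg 96.3 w 0.341 F [ 1.3 -0.8  0.9] j [ 0.09  0.53 -0.35  1.72  0.22  0.93  1.34]
twist 0.3
shift if twisted first [   3.     0.7 -128.4]
shift now dx,dy,dz [   3.     1.4 -128.4]
```

```bash
python3 -m crank '[{"dx":0,"dy":0,"dz":-15,"twist":0,"claw":1},{"dx":0,"dy":0,"dz":-22,"twist":0,"claw":1},{"dx":0,"dy":0,"dz":-22,"twist":0,"claw":1},{"dx":0,"dy":0,"dz":-22,"twist":0,"claw":1},{"dx":0,"dy":0,"dz":-15,"twist":0,"claw":1}]' 30
python3 -c "from h import *;go(482,34,109.5,96)"
```

```text
time: 4.58
tool_pos: [0.5133, 0.0362, 0.1094]
eef_rot: [-2.595, 1.569, -2.485]
contact_force: [1.2, -0.3, -1.2]
width: 0.339
t 4.58 tcp [513.3  36.2 109.4] toolx [-0.002 -0.001 -1.   ] jaw deg 96.3 w 0.339 F [ 1.2 -0.3 -1.2] j [ 0.14  0.39 -0.37  1.96  0.19  0.83  1.34]
twist 0.3
shift if twisted first [  0.    1.1 -31.3]
shift now dx,dy,dz [  0.    1.2 -31.3]
```

```bash
python3 -m crank '[{"dx":0,"dy":0,"dz":-15,"twist":0,"claw":1},{"dx":0,"dy":0,"dz":-15,"twist":0,"claw":1},{"dx":0,"dy":0,"dz":-2,"twist":0,"claw":1},{"dx":0,"dy":0,"dz":0,"twist":0,"claw":1},{"dx":0,"dy":0,"dz":0,"twist":0,"claw":1}]' 30
python3 - <<'E'
from h import *
from cell import robot,optics
go(482,34,109.5,96)
for n in("side","scene"):
    c=optics.camera(n);P,m=cloud(c)
    cv2.imwrite(f"pics/{n}2.png",c["color"][...,::-1]);q=P[m]
    a=q[(q[:,2]>.1265)&(q[:,2]<.1335)&(q[:,0]>.52)&(q[:,0]<.645)&(q[:,1]>-.02)&(q[:,1]<.09)]
    print(n,len(a),a.min(0).round(3),a.max(0).round(3))
E
```

```text
time: 5.2
tool_pos: [0.4795, 0.0323, 0.1095]
eef_rot: [-2.58, 1.568, -2.47]
contact_force: [0.1, 0.5, -1.0]
width: 0.342
t 5.20 tcp [479.5  32.3 109.5] toolx [-0.002 -0.001 -1.   ] jaw deg 96.3 w 0.342 F [ 0.1  0.5 -1. ] j [ 0.15  0.34 -0.39  2.04  0.18  0.8   1.34]
twist 0.3
shift if twisted first [-0.   1.4  2.6]
shift now dx,dy,dz [-0.   1.4  2.6]
side 700 [0.52  0.025 0.127] [0.624 0.064 0.133]
scene 37 [0.52  0.022 0.127] [0.623 0.053 0.133]
```

View pics/side2.png

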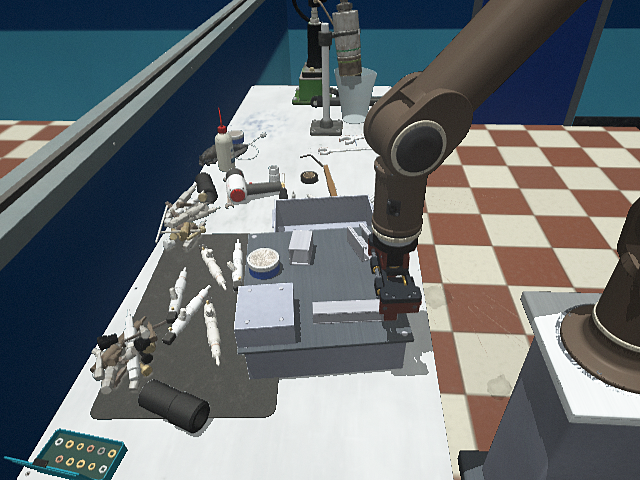

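The tube (side px 313–380, row 310) is fully out of the guard (px 235–298), lying on the plate. Now I release it and rise.

```bash
python3 -m crank '[{"dx":0,"dy":0,"dz":0,"twist":0,"claw":-0.3},{"dx":0,"dy":0,"dz":0,"twist":0,"claw":-0.3},{"dx":0,"dy":0,"dz":0,"twist":0,"claw":-0.3},{"dx":0,"dy":0,"dz":0,"twist":0,"claw":-0.3},{"dx":0,"dy":0,"dz":0,"twist":0,"claw":-0.3}]' 30
python3 -m crank '[{"dx":-15,"dy":0,"dz":0,"twist":0,"claw":-0.3},{"dx":-20,"dy":0,"dz":0,"twist":0,"claw":-0.3},{"dx":-20,"dy":0,"dz":0,"twist":0,"claw":-0.3},{"dx":-20,"dy":0,"dz":0,"twist":0,"claw":-0.3},{"dx":0,"dy":0,"dz":0,"twist":0,"claw":-0.3}]'
python3 - <<'E'
from h import *
from cell import robot,optics
s=robot.get_state();c=optics.camera("wrist");P,m=cloud(c,s)
cv2.imwrite("pics/w3.png",c["color"][...,::-1]);q=P[m]
a=q[(q[:,2]>.125)&(q[:,2]<.135)&(q[:,0]>.42)&(q[:,0]<.645)&(q[:,1]>-.02)&(q[:,1]<.09)]
print("W",cv2.minAreaRect((a[:,:2]*1000).astype(np.float32)),np.median(a[:,2]))
c=optics.camera("side");P,m=cloud(c);q=P[m]
a=q[(q[:,2]>.1265)&(q[:,2]<.1335)&(q[:,0]>.42)&(q[:,0]<.645)&(q[:,1]>-.02)&(q[:,1]<.09)]
r=cv2.minAreaRect((a[:,:2]*1000).astype(np.float32));print("side",r)
cv2.imwrite("pics/side3.png",c["color"][...,::-1])
go(544,39.5,112,96)
E
```

```text
time: 5.92
tool_pos: [0.4808, 0.0327, 0.1099]
eef_rot: [-1.838, 1.57, -1.728]
contact_force: [-0.9, -0.2, 0.8]
width: 0.653
time: 6.55
tool_pos: [0.4812, 0.0332, 0.1909]
eef_rot: [-0.379, 1.569, -0.268]
contact_force: [-0.9, 0.6, 0.3]
width: 0.649
W ((531.9480590820312, 37.907447814941406), (137.369140625, 30.06475830078125), 6.3481221199035645) 0.12989994074151479
side ((543.44189453125, 41.055267333984375), (159.8343963623047, 33.56452941894531), 6.065787315368652)
t 6.65 tcp [480.2  33.  189.2] toolx [-0.001 -0.001 -1.   ] jaw deg 96.4 w 0.649 F [ 0.4 -0.1 -1. ] j [ 0.18  0.23 -0.41  1.95  0.11  0.98  1.4 ]
twist 0.4
shift if twisted first [77.1 -0.1 64.2]
shift now dx,dy,dz [77.1 -0.5 64.2]
```

View pics/w3.png

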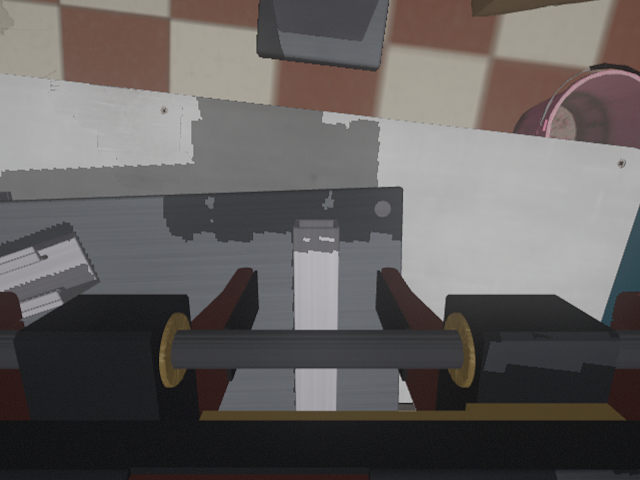

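Tube (px 294–338) is free, centred on the jaws, middle at (0.5435, 0.040). Move over the middle.

```bash
python3 -m crank '[{"dx":0,"dy":0,"dz":22,"twist":0,"claw":-0.3},{"dx":0,"dy":0,"dz":22,"twist":0,"claw":-0.3},{"dx":8,"dy":0,"dz":20,"twist":0,"claw":-0.3},{"dx":15,"dy":0,"dz":0,"twist":0,"claw":-0.3},{"dx":0,"dy":0,"dz":0,"twist":0,"claw":-0.3}]' 30
python3 -c "from h import *;go(543.5,39.5,112,96)"
```

```text
time: 7.28
tool_pos: [0.5415, 0.0396, 0.1605]
eef_rot: [-3.068, 1.562, -2.957]
contact_force: [-0.6, 0.4, 0.3]
width: 0.647
t 7.28 tcp [541.5  39.6 160.5] toolx [-0.009 -0.002 -1.   ] jaw deg 96.4 w 0.647 F [-0.6  0.4  0.3] j [ 0.14  0.37 -0.39  1.84  0.17  0.97  1.37]
twist 0.4
shift if twisted first [48.4 -0.2  2.4]
shift now dx,dy,dz [48.4 -0.3  2.4]
```

```bash
python3 -m crank '[{"dx":15,"dy":0,"dz":1,"twist":0,"claw":-0.3},{"dx":15,"dy":0,"dz":1,"twist":0,"claw":-0.3},{"dx":12,"dy":0,"dz":0,"twist":0,"claw":-0.3},{"dx":3,"dy":0,"dz":0,"twist":0,"claw":-0.3},{"dx":0,"dy":0,"dz":0,"twist":0,"claw":-0.3}]' 40
python3 -c "from h import *;go(543.5,39.5,112,96)"
```

```text
time: 7.9
tool_pos: [0.5413, 0.0394, 0.112]
eef_rot: [-3.046, 1.56, -2.935]
contact_force: [-0.2, 0.7, -0.1]
width: 0.65
t 7.90 tcp [541.3  39.4 112. ] toolx [-0.01  -0.002 -1.   ] jaw deg 96.4 w 0.650 F [-0.2  0.7 -0.1] j [ 0.13  0.43 -0.37  1.88  0.2   0.87  1.34]
twist 0.4
shift if twisted first [-0.  -0.1  2.2]
shift now dx,dy,dz [-0.  -0.1  2.2]
```

```bash
python3 -m crank '[{"dx":0,"dy":0,"dz":2,"twist":0,"claw":0.3},{"dx":0,"dy":0,"dz":0,"twist":0,"claw":1},{"dx":0,"dy":0,"dz":0,"twist":0,"claw":1},{"dx":0,"dy":0,"dz":0,"twist":0,"claw":1},{"dx":0,"dy":0,"dz":0,"twist":0,"claw":1}]' 40
python3 -m crank '[{"dx":0,"dy":0,"dz":0,"twist":0,"claw":1},{"dx":0,"dy":0,"dz":0,"twist":0,"claw":1},{"dx":-10,"dy":0,"dz":0,"twist":0,"claw":1},{"dx":-20,"dy":0,"dz":0,"twist":0,"claw":1},{"dx":-20,"dy":0,"dz":0,"twist":0,"claw":1}]'
python3 -m crank '[{"dx":-20,"dy":0,"dz":0,"twist":0,"claw":1},{"dx":-20,"dy":0,"dz":0,"twist":0,"claw":1},{"dx":-10,"dy":0,"dz":0,"twist":0,"claw":1},{"dx":0,"dy":0,"dz":0,"twist":0,"claw":1},{"dx":0,"dy":0,"dz":0,"twist":0,"claw":1}]'
python3 - <<'E'
from h import *
from cell import robot,optics
c=optics.camera("side");cv2.imwrite("pics/side4.png",c["color"][...,::-1])
go(629.5,-358.7,210,98.4)
E
```

```text
time: 8.52
tool_pos: [0.5442, 0.0397, 0.1131]
eef_rot: [-3.013, 1.562, -2.902]
contact_force: [0.7, -0.1, -1.3]
width: 0.336
time: 9.15
tool_pos: [0.5431, 0.0397, 0.1637]
eef_rot: [-3.081, 1.558, -2.969]
contact_force: [0.4, 0.1, -1.8]
width: 0.34
time: 9.78
tool_pos: [0.5437, 0.0399, 0.2178]
eef_rot: [-3.049, 1.56, -2.938]
contact_force: [0.3, -0.4, -2.0]
width: 0.338
t 9.82 tcp [543.7  39.9 217.7] toolx [-0.011 -0.002 -1.   ] jaw deg 96.4 w 0.335 F [ 0.   0.4 -1.3] j [ 0.15  0.32 -0.4   1.77  0.14  1.09  1.39]
twist -2.0
shift if twisted first [   7.6 -406.8   26.8]
shift now dx,dy,dz [   7.6 -405.7   41. ]
```

View pics/side4.png

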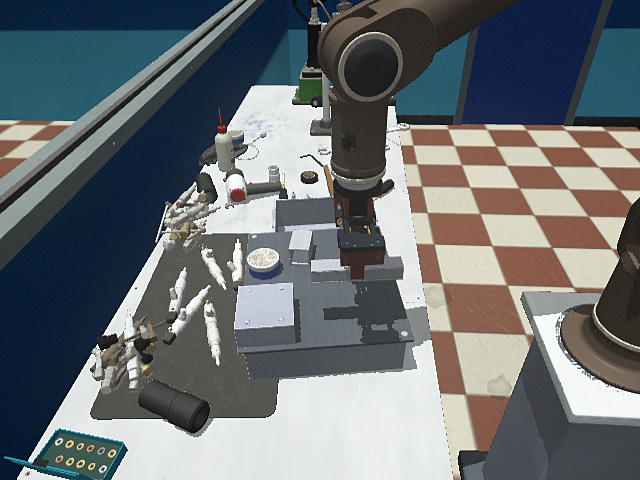

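The tube hangs level (px 310–403, row 270). Carry it over to the bin.

```bash
python3 -m crank '[{"dx":0,"dy":-20,"dz":2,"twist":-2,"claw":1},{"dx":0,"dy":-40,"dz":3,"twist":0,"claw":1},{"dx":0,"dy":-40,"dz":3,"twist":0,"claw":1},{"dx":0,"dy":-40,"dz":3,"twist":0,"claw":1},{"dx":0,"dy":-40,"dz":3,"twist":0,"claw":1}]' 40
python3 -c "from h import *;go(629.5,-358.7,215,98.4)"
```

```text
time: 10.45
tool_pos: [0.5829, -0.1362, 0.2134]
eef_rot: [2.968, 1.554, 3.124]
contact_force: [0.3, -0.2, -2.3]
width: 0.336
t 10.45 tcp [ 582.9 -136.2  213.4] toolx [-0.017  0.    -1.   ] jaw deg 99.0 w 0.336 F [ 0.3 -0.2 -2.3] j [ 0.39  0.41 -0.32  1.64  0.14  1.13  1.75]
twist 0.6
shift if twisted first [  -2.5 -226.9   13.5]
shift now dx,dy,dz [  -2.5 -227.    11.3]
```

```bash
python3 -m crank '[{"dx":-1,"dy":-45,"dz":3,"twist":0,"claw":1},{"dx":-1,"dy":-45,"dz":3,"twist":0,"claw":1},{"dx":-1,"dy":-45,"dz":3,"twist":0,"claw":1},{"dx":0,"dy":-45,"dz":3,"twist":0,"claw":1},{"dx":0,"dy":-35,"dz":0,"twist":0,"claw":1}]' 40
python3 -m crank '[{"dx":0,"dy":0,"dz":0,"twist":0,"claw":1},{"dx":0,"dy":0,"dz":0,"twist":0,"claw":1},{"dx":0,"dy":0,"dz":0,"twist":0,"claw":1},{"dx":0,"dy":0,"dz":0,"twist":0,"claw":1},{"dx":0,"dy":0,"dz":0,"twist":0,"claw":1}]' 40
python3 - <<'E'
from h import *
from cell import robot,optics
go(629.5,-358.7,120,98.4)
c=optics.camera("scene");cv2.imwrite("pics/scene5.png",c["color"][...,::-1])
s=robot.get_state();c=optics.camera("wrist");cv2.imwrite("pics/w5.png",c["color"][...,::-1])
P,m=cloud(c,s);q=P[m];a=q[(q[:,2]>.088)&(q[:,2]<.096)];print(a.min(0),a.max(0))
import pickle;pickle.dump((c,s),open("w5.pkl","wb"))
E
```

```text
time: 11.08
tool_pos: [0.6277, -0.3532, 0.2093]
eef_rot: [2.847, 1.546, 3.004]
contact_force: [-0.0, -0.1, -2.8]
width: 0.337
time: 11.7
tool_pos: [0.6266, -0.3528, 0.2058]
eef_rot: [2.788, 1.542, 2.945]
contact_force: [0.1, -0.7, -1.6]
width: 0.336
t 11.70 tcp [ 626.6 -352.8  205.8] toolx [-0.029  0.006 -1.   ] jaw deg 99.0 w 0.336 F [ 0.1 -0.7 -1.6] j [ 0.59  0.62 -0.25  1.31  0.15  1.26  2.06]
twist 0.6
shift if twisted first [85.6 -7.1  4.4]
shift now dx,dy,dz [85.6 -7.2  4.3]
[ 0.48758911 -0.42555882  0.08800171] [ 0.7642044  -0.24211584  0.09598638]
```

View pics/scene5.png

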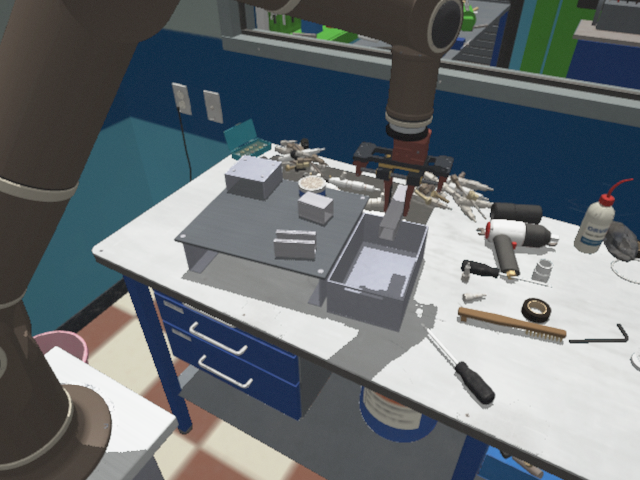

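View pics/w5.png

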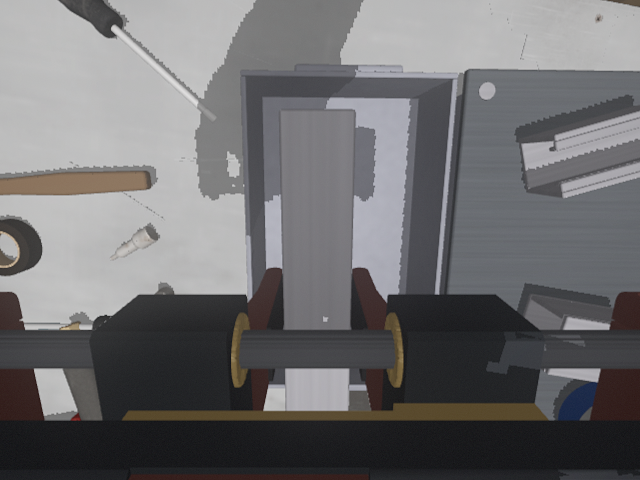

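Tube is over the bin, right of its middle (wrist px 280–355 within walls 245–455), parallel to its sides. Lower.

```bash
python3 -m crank '[{"dx":20,"dy":-1,"dz":1,"twist":0.5,"claw":1},{"dx":25,"dy":0,"dz":1,"twist":0,"claw":1},{"dx":25,"dy":0,"dz":1,"twist":0,"claw":1},{"dx":25,"dy":0,"dz":1,"twist":0,"claw":1},{"dx":15,"dy":0,"dz":1,"twist":0,"claw":1}]' 40
python3 -c "from h import *;go(628.7,-353.7,22,98.4)"
```

```text
time: 12.42
tool_pos: [0.628, -0.3524, 0.0887]
eef_rot: [2.806, 1.542, 2.952]
contact_force: [0.1, -0.4, -2.7]
width: 0.34
t 12.43 tcp [ 628.  -352.4   88.7] toolx [-0.029  0.005 -1.   ] jaw deg 98.4 w 0.340 F [ 0.1 -0.4 -2.7] j [ 0.58  0.72 -0.23  1.42  0.18  1.05  2.03]
twist -0.0
shift if twisted first [66.6 -2.   2.3]
shift now dx,dy,dz [66.6 -2.   2.3]
```

```bash
python3 -m crank '[{"dx":20,"dy":-1,"dz":1,"twist":0,"claw":1},{"dx":20,"dy":-1,"dz":1,"twist":0,"claw":1},{"dx":14,"dy":0,"dz":0,"twist":0,"claw":1},{"dx":7,"dy":0,"dz":0,"twist":0,"claw":1},{"dx":2,"dy":0,"dz":0,"twist":0,"claw":1}]' 40
python3 -c "from h import *;go(628.7,-353.7,22,98.4)"
```

```text
time: 13.05
tool_pos: [0.6281, -0.3538, 0.0201]
eef_rot: [2.793, 1.54, 2.939]
contact_force: [-0.5, 0.1, -1.9]
width: 0.339
t 13.05 tcp [ 628.1 -353.8   20.1] toolx [-0.03   0.006 -1.   ] jaw deg 98.3 w 0.339 F [-0.5  0.1 -1.9] j [ 0.58  0.8  -0.22  1.45  0.2   0.95  2.01]
twist -0.1
shift if twisted first [-1.9  0.   0.5]
shift now dx,dy,dz [-1.9  0.   0.5]
```

```bash
python3 -m crank '[{"dx":0,"dy":0,"dz":0,"twist":0,"claw":0},{"dx":0,"dy":0,"dz":0,"twist":0,"claw":0},{"dx":0,"dy":0,"dz":0,"twist":0,"claw":0},{"dx":-5,"dy":0,"dz":0,"twist":0,"claw":0},{"dx":-20,"dy":0,"dz":0,"twist":0,"claw":0}]' 40
python3 -m crank '[{"dx":-30,"dy":0,"dz":-1,"twist":0,"claw":0},{"dx":-40,"dy":0,"dz":-1,"twist":0,"claw":0},{"dx":-40,"dy":0,"dz":-1,"twist":0,"claw":0},{"dx":-40,"dy":0,"dz":0,"twist":0,"claw":-1},{"dx":-20,"dy":0,"dz":0,"twist":0,"claw":-1}]' 40
python3 - <<'E'
from h import *
from cell import robot,optics
s=robot.get_state();c=optics.camera("wrist");cv2.imwrite("pics/w6.png",c["color"][...,::-1])
P,m=cloud(c,s);q=P[m]
a=q[(q[:,2]>.028)&(q[:,2]<.039)&(q[:,0]>.53)&(abs(q[:,0]-.63)<.11)&(abs(q[:,1]+.355)<.025)];print(np.median(a[:,2]),cv2.minAreaRect((a[:,:2]*1000).astype(np.float32)))
go(664.5,-142,220,180)
E
```

```text
time: 13.68
tool_pos: [0.6299, -0.3544, 0.0482]
eef_rot: [2.817, 1.543, 2.963]
contact_force: [0.5, 0.5, 0.5]
width: 0.502
time: 14.3
tool_pos: [0.6324, -0.3557, 0.2325]
eef_rot: [2.885, 1.549, 3.031]
contact_force: [0.6, 1.1, 0.3]
width: 0.689
0.03398247171188096 ((627.3571166992188, -353.9677734375), (159.14688110351562, 30.031230926513672), 8.35733699798584)
t 14.35 tcp [ 633.3 -356.   235.1] toolx [-0.018  0.001 -1.   ] jaw deg 98.3 w 0.737 F [ 0.4 -0.6  2.8] j [ 0.58  0.61 -0.24  1.26  0.15  1.31  2.06]
twist -81.7
shift if twisted first [ 14.7 -31.5 214. ]
shift now dx,dy,dz [ 14.7 207.2  62.2]
```

View pics/w6.png

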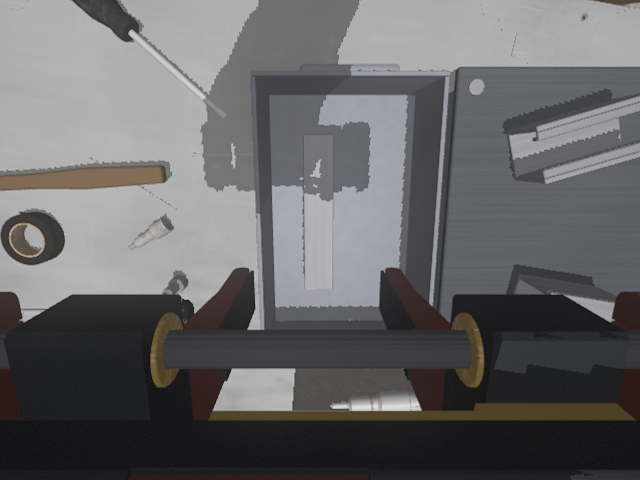

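The tube lies flat on the bin floor (px 303–333, rows 135–290; top at z = 0.034). Next the short tube.

```bash
python3 -m crank '[{"dx":0,"dy":35,"dz":10,"twist":0,"claw":-0.5},{"dx":0,"dy":45,"dz":10,"twist":0,"claw":-0.5},{"dx":0,"dy":45,"dz":10,"twist":0,"claw":-0.5},{"dx":0,"dy":45,"dz":10,"twist":0,"claw":-0.5},{"dx":0,"dy":35,"dz":10,"twist":0,"claw":-0.5}]' 40
python3 -m crank '[{"dx":0,"dy":0,"dz":0,"twist":10.6,"claw":-0.5},{"dx":0,"dy":0,"dz":0,"twist":10.6,"claw":-0.5},{"dx":0,"dy":0,"dz":0,"twist":10.6,"claw":-0.5},{"dx":0,"dy":0,"dz":0,"twist":10.6,"claw":-0.5},{"dx":0,"dy":0,"dz":0,"twist":10.6,"claw":-0.5}]' 40
python3 -m crank '[{"dx":0,"dy":0,"dz":0,"twist":10.6,"claw":-0.5},{"dx":0,"dy":0,"dz":0,"twist":10.6,"claw":-0.5},{"dx":0,"dy":0,"dz":0,"twist":10.6,"claw":-0.5},{"dx":0,"dy":0,"dz":0,"twist":10.6,"claw":-0.5},{"dx":0,"dy":0,"dz":0,"twist":3,"claw":-0.5}]' 40
python3 -c "from h import *;go(664.5,-146,180,-1)"
```

```text
time: 14.98
tool_pos: [0.6528, -0.1449, 0.2392]
eef_rot: [-3.057, 1.557, -2.919]
contact_force: [-0.2, 0.7, 0.2]
width: 0.751
time: 15.6
tool_pos: [0.6528, -0.1381, 0.2425]
eef_rot: [-2.286, 1.56, -3.083]
contact_force: [-0.2, 0.0, -0.6]
width: 0.751
time: 16.23
tool_pos: [0.6521, -0.1371, 0.2455]
eef_rot: [-1.565, 1.563, 3.115]
contact_force: [-0.1, -0.9, -0.2]
width: 0.752
t 16.23 tcp [ 652.1 -137.1  245.5] toolx [-0.008  0.    -1.   ] jaw deg -1.9 w 0.752 F [-0.1 -0.9 -0.2] j [ 0.09  0.47  0.07  1.45 -0.03  1.23  0.13]
twist -0.9
shift if twisted first [65.4 13.1  8.7]
shift now dx,dy,dz [65.4 13.2  8.5]
```

```bash
python3 -m crank '[{"dx":10,"dy":6,"dz":4,"twist":0,"claw":-0.5},{"dx":20,"dy":6,"dz":4,"twist":0,"claw":-0.5},{"dx":20,"dy":1,"dz":0,"twist":0,"claw":-0.5},{"dx":18,"dy":0,"dz":0,"twist":0,"claw":-0.5},{"dx":0,"dy":0,"dz":0,"twist":0,"claw":-0.5}]' 40
python3 - <<'E'
from h import *
from cell import robot,optics
s=robot.get_state();c=optics.camera("wrist");cv2.imwrite("pics/w7.png",c["color"][...,::-1])
P,m=cloud(c,s);q=P[m]
a=q[(q[:,2]>.142)&(q[:,2]<.149)&(abs(q[:,0]-.664)<.035)&(abs(q[:,1]+.14)<.05)];print(len(a),np.median(a[:,2]),cv2.minAreaRect((a[:,:2]*1000).astype(np.float32)))
go(664.5,-146,122,-1)
E
```

```text
time: 16.85
tool_pos: [0.6643, -0.1464, 0.1712]
eef_rot: [-1.625, 1.561, 3.059]
contact_force: [0.4, -0.4, 0.3]
width: 0.75
9779 0.1449566176238143 ((664.7542724609375, -142.68202209472656), (69.87731170654297, 45.066349029541016), 88.69628143310547)
t 16.90 tcp [ 664.8 -146.5  172.3] toolx [-0.009  0.001 -1.   ] jaw deg -1.6 w 0.753 F [ 0.5 -0.6  0.1] j [ 0.1   0.55  0.06  1.5  -0.04  1.1   0.15]
twist -0.6
shift if twisted first [50.3  0.1 -0.5]
shift now dx,dy,dz [50.3  0.1 -0.5]
```

View pics/w7.png

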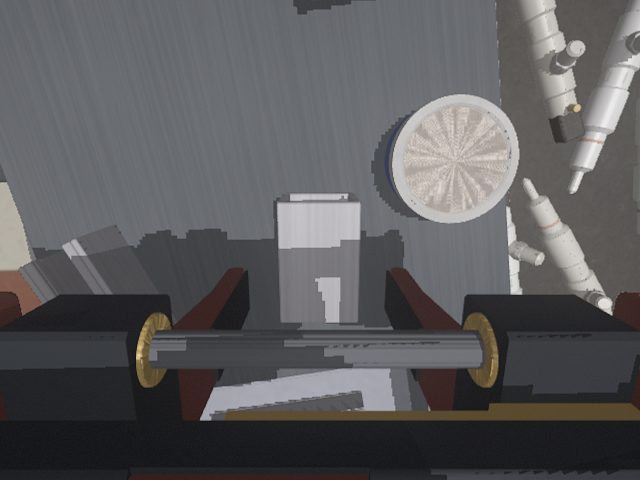

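Short tube (px 277–360) is centred between the jaws, tin well clear. Descend and grip.

```bash
python3 -m crank '[{"dx":15,"dy":0,"dz":0,"twist":0,"claw":-0.5},{"dx":18,"dy":0,"dz":0,"twist":0,"claw":-0.5},{"dx":14,"dy":0,"dz":0,"twist":0,"claw":-0.5},{"dx":2,"dy":0,"dz":0,"twist":0,"claw":-0.2},{"dx":0,"dy":0,"dz":0,"twist":0,"claw":1}]' 40
python3 -m crank '[{"dx":0,"dy":0,"dz":0,"twist":0,"claw":1},{"dx":0,"dy":0,"dz":0,"twist":0,"claw":1},{"dx":0,"dy":0,"dz":0,"twist":0,"claw":1},{"dx":0,"dy":0,"dz":0,"twist":0,"claw":1},{"dx":-10,"dy":0,"dz":0,"twist":0,"claw":1}]' 40
python3 -m crank '[{"dx":-20,"dy":0,"dz":0,"twist":0,"claw":1},{"dx":-20,"dy":0,"dz":0,"twist":0,"claw":1},{"dx":-20,"dy":0,"dz":0,"twist":0,"claw":1},{"dx":-20,"dy":0,"dz":0,"twist":0,"claw":1},{"dx":0,"dy":0,"dz":0,"twist":0,"claw":1}]' 40
python3 - <<'E'
from h import *
# bin frame (60,33): object centre, grip is 3.5mm right of object centre
a=np.radians(8.4);Rm=np.array([[np.cos(a),-np.sin(a)],[np.sin(a),np.cos(a)]])
t=np.array([625,-329])+Rm@[60,30];print(t)
go(t[0],t[1],200,8.4)
E
```

```text
time: 17.52
tool_pos: [0.665, -0.1465, 0.1208]
eef_rot: [-1.599, 1.564, 3.085]
contact_force: [-0.8, 0.5, -0.3]
width: 0.561
time: 18.15
tool_pos: [0.6647, -0.1464, 0.131]
eef_rot: [-1.618, 1.563, 3.067]
contact_force: [0.9, -0.1, -1.9]
width: 0.511
time: 18.77
tool_pos: [0.6662, -0.1468, 0.2178]
eef_rot: [-1.52, 1.567, -3.119]
contact_force: [0.4, -1.0, -3.0]
width: 0.511
[ 679.97384912 -290.5568483 ]
t 18.77 tcp [ 666.2 -146.8  217.8] toolx [-0.004 -0.    -1.   ] jaw deg -1.6 w 0.511 F [ 0.4 -1.  -3. ] j [ 0.1   0.52  0.07  1.45 -0.04  1.18  0.15]
twist -10.0
shift if twisted first [ 17.7  -7.3 144.2]
shift now dx,dy,dz [ 17.7  17.9 143.3]
```

```bash
python3 -m crank '[{"dx":0,"dy":0,"dz":0,"twist":-10,"claw":1},{"dx":0,"dy":-2,"dz":35,"twist":0,"claw":1},{"dx":0,"dy":-2,"dz":40,"twist":0,"claw":1},{"dx":0,"dy":-2,"dz":40,"twist":0,"claw":1},{"dx":0,"dy":-1,"dz":29,"twist":0,"claw":1}]' 40
python3 - <<'E'
from h import *
from cell import robot,optics
go(680,-290.5,32,8.4)
s=robot.get_state();c=optics.camera("wrist");cv2.imwrite("pics/w8.png",c["color"][...,::-1])
P,m=cloud(c,s);q=P[m]
a=q[(q[:,2]>.084)&(q[:,2]<.095)];print(len(a),a.min(0),a.max(0))
E
```

```text
time: 19.4
tool_pos: [0.6813, -0.2888, 0.2142]
eef_rot: [-2.145, 1.563, 2.726]
contact_force: [0.0, 0.1, -1.8]
width: 0.512
t 19.40 tcp [ 681.3 -288.8  214.2] toolx [-0.007  0.003 -1.   ] jaw deg 9.1 w 0.512 F [ 0.   0.1 -1.8] j [ 0.3   0.62  0.05  1.27 -0.03  1.25  0.52]
twist 0.7
shift if twisted first [182.2  -0.3   2.3]
shift now dx,dy,dz [182.2  -0.3   2.3]
4428 [ 0.48851072 -0.37970354  0.08401427] [ 0.76507664 -0.23238282  0.09462966]
```

View pics/w8.png

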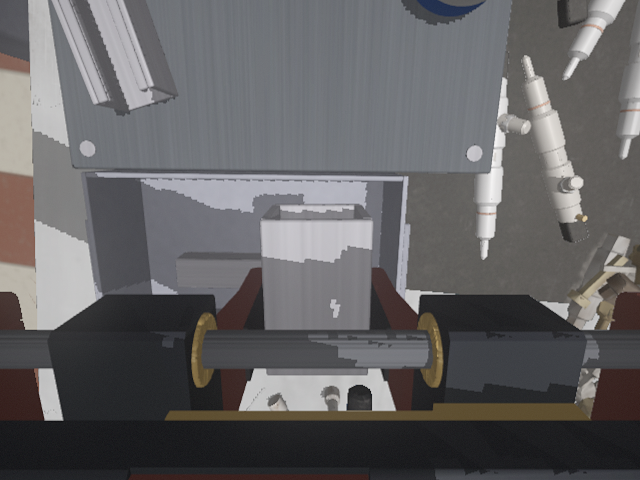

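```bash
python3 -m crank '[{"dx":20,"dy":0,"dz":1,"twist":0.6,"claw":1},{"dx":28,"dy":0,"dz":1,"twist":0,"claw":1},{"dx":28,"dy":0,"dz":0,"twist":0,"claw":1},{"dx":28,"dy":0,"dz":0,"twist":0,"claw":1},{"dx":15,"dy":0,"dz":0,"twist":0,"claw":1}]' 40
python3 -c "from h import *;go(680,-290.5,31,8.4)"
```

```text
time: 20.08
tool_pos: [0.6771, -0.291, 0.0835]
eef_rot: [-2.043, 1.557, 2.814]
contact_force: [0.4, -0.3, -2.9]
width: 0.511
t 20.07 tcp [ 677.1 -291.    83.5] toolx [-0.013  0.005 -1.   ] jaw deg 8.3 w 0.511 F [ 0.4 -0.3 -2.9] j [ 0.31  0.73  0.05  1.4  -0.04  1.03  0.51]
twist -0.1
shift if twisted first [52.5  3.6  0.2]
shift now dx,dy,dz [52.5  3.6  0.2]
```

```bash
python3 -m crank '[{"dx":18,"dy":1,"dz":0,"twist":0,"claw":1},{"dx":18,"dy":1,"dz":0,"twist":0,"claw":1},{"dx":11,"dy":0,"dz":0,"twist":0,"claw":1},{"dx":4,"dy":0,"dz":0,"twist":0,"claw":1},{"dx":0,"dy":0,"dz":0,"twist":0,"claw":1}]' 40
python3 -c "from h import *;go(680,-290.5,31,8.4)"
```

```text
time: 20.7
tool_pos: [0.6786, -0.2889, 0.0283]
eef_rot: [-2.081, 1.556, 2.777]
contact_force: [0.6, 0.8, -1.6]
width: 0.51
t 20.70 tcp [ 678.6 -288.9   28.3] toolx [-0.014  0.005 -1.   ] jaw deg 8.4 w 0.510 F [ 0.6  0.8 -1.6] j [ 0.31  0.79  0.04  1.43 -0.04  0.94  0.51]
twist -0.0
shift if twisted first [-2.7  1.1  1.7]
shift now dx,dy,dz [-2.7  1.1  1.7]
```

```bash
python3 -m crank '[{"dx":0,"dy":0,"dz":0,"twist":0,"claw":-0.4},{"dx":0,"dy":0,"dz":0,"twist":0,"claw":-0.4},{"dx":0,"dy":0,"dz":0,"twist":0,"claw":-0.4},{"dx":-10,"dy":0,"dz":0,"twist":0,"claw":-0.4},{"dx":-25,"dy":0,"dz":0,"twist":0,"claw":-0.4}]' 40
python3 -m crank '[{"dx":-40,"dy":0,"dz":0,"twist":0,"claw":-0.4},{"dx":-40,"dy":0,"dz":0,"twist":0,"claw":-0.4},{"dx":-40,"dy":0,"dz":0,"twist":0,"claw":-0.4},{"dx":-25,"dy":0,"dz":0,"twist":0,"claw":-0.4},{"dx":0,"dy":0,"dz":0,"twist":0,"claw":-0.5}]' 40
python3 - <<'E'
from h import *
from cell import robot,optics
s=robot.get_state();c=optics.camera("wrist");cv2.imwrite("pics/w9.png",c["color"][...,::-1])
c=optics.camera("scene");cv2.imwrite("pics/scene9.png",c["color"][...,::-1])
go(528,-171,210,24.5)
E
```

```text
time: 21.32
tool_pos: [0.6797, -0.2896, 0.0661]
eef_rot: [-2.077, 1.558, 2.78]
contact_force: [0.3, -0.8, 1.1]
width: 0.699
time: 21.95
tool_pos: [0.6827, -0.2909, 0.2228]
eef_rot: [-2.108, 1.566, 2.75]
contact_force: [0.1, -0.5, -0.1]
width: 0.743
t 22.05 tcp [ 681.5 -290.4  219.5] toolx [-0.009  0.004 -1.   ] jaw deg 8.3 w 0.750 F [-0.7 -0.2 -0.1] j [ 0.3   0.62  0.06  1.26 -0.04  1.27  0.51]
twist -16.2
shift if twisted first [  11.3  -90.1 -172.2]
shift now dx,dy,dz [  11.3 -134.5 -140.3]
```

View pics/w9.png

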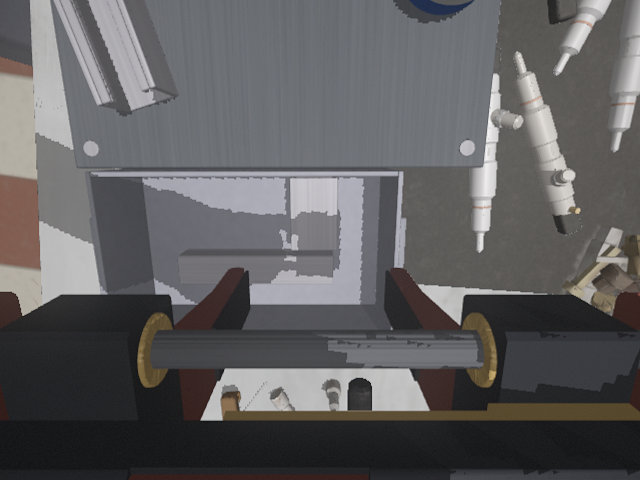

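View pics/scene9.png

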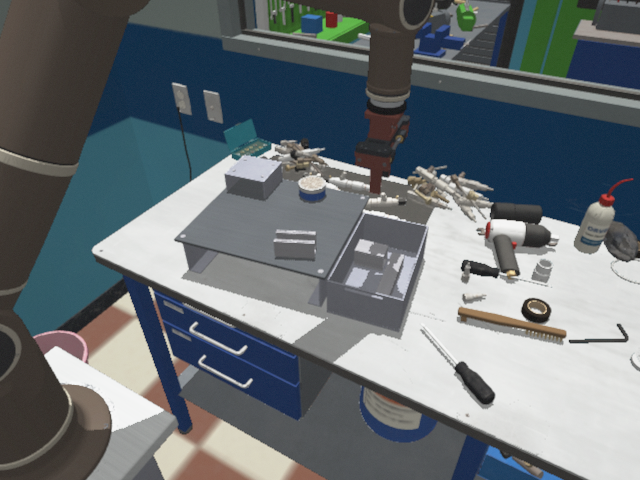

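Both tubes are in the bin (short tube at wrist px 290–340, long tube row ~265). Now the channel.

```bash
python3 -m crank '[{"dx":0,"dy":0,"dz":0,"twist":-8,"claw":-0.5},{"dx":0,"dy":0,"dz":0,"twist":-8,"claw":-0.5},{"dx":0,"dy":-25,"dz":-48,"twist":0,"claw":-0.5},{"dx":0,"dy":-25,"dz":-48,"twist":0,"claw":-0.5},{"dx":0,"dy":-25,"dz":-48,"twist":0,"claw":-0.5}]' 40
python3 -c "from h import *;go(528,-171,180,24.5)"
```

```text
time: 22.68
tool_pos: [0.5466, -0.1889, 0.2089]
eef_rot: [-2.317, 1.544, 2.828]
contact_force: [0.6, -0.0, 0.1]
width: 0.75
t 22.68 tcp [ 546.6 -188.9  208.9] toolx [-0.026  0.008 -1.   ] jaw deg 24.8 w 0.750 F [ 0.6 -0.   0.1] j [ 0.28  0.36 -0.04  1.71  0.01  1.1   0.67]
twist 0.3
shift if twisted first [ 29.5  -8.9 -23.4]
shift now dx,dy,dz [ 29.5  -8.8 -23.5]
```

```bash
python3 -m crank '[{"dx":8,"dy":-4,"dz":-12,"twist":0,"claw":-0.5},{"dx":10,"dy":-4,"dz":-10,"twist":0,"claw":-0.5},{"dx":8,"dy":0,"dz":0,"twist":0,"claw":-0.5},{"dx":0,"dy":0,"dz":0,"twist":0,"claw":-0.5},{"dx":0,"dy":0,"dz":0,"twist":0,"claw":-0.5}]' 40
python3 - <<'E'
from h import *
from cell import robot,optics
s=robot.get_state();c=optics.camera("wrist");cv2.imwrite("pics/w10.png",c["color"][...,::-1])
P,m=cloud(c,s);q=P[m]
a=q[(q[:,2]>.136)&(q[:,2]<.146)&(abs(q[:,0]-.528)<.055)&(abs(q[:,1]+.17)<.06)];r=cv2.minAreaRect((a[:,:2]*1000).astype(np.float32));print(len(a),np.median(a[:,2]),r)
go(528,-171,118,24.5)
E
```

```text
time: 23.3
tool_pos: [0.5233, -0.1686, 0.1778]
eef_rot: [-2.312, 1.534, 2.835]
contact_force: [-0.6, -0.6, -0.0]
width: 0.749
4557 0.14075985845832145 ((526.8485717773438, -168.6644287109375), (41.130123138427734, 77.63526916503906), 24.816267013549805)
t 23.35 tcp [ 523.3 -168.6  177.8] toolx [-0.035  0.011 -0.999] jaw deg 24.9 w 0.751 F [-0.7  0.1 -0.7] j [ 0.26  0.35 -0.05  1.8   0.02  1.03  0.65]
twist 0.4
shift if twisted first [59.6  4.9  5.6]
shift now dx,dy,dz [59.6  4.9  5.6]
```

View pics/w10.png

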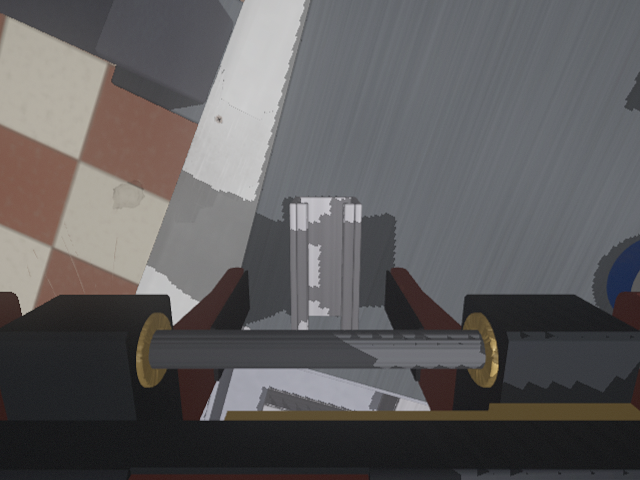

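Channel (px 290–360) is aligned with and centred between the jaws.

```bash
python3 -m crank '[{"dx":18,"dy":2,"dz":3,"twist":0,"claw":-0.5},{"dx":20,"dy":2,"dz":2,"twist":0,"claw":-0.5},{"dx":16,"dy":1,"dz":0,"twist":0,"claw":-0.5},{"dx":4,"dy":0,"dz":0,"twist":0,"claw":-0.3},{"dx":0,"dy":0,"dz":0,"twist":0,"claw":0}]' 30
python3 -c "from h import *;go(528,-171,118,24.5)"
```

```text
time: 23.98
tool_pos: [0.5286, -0.1715, 0.1152]
eef_rot: [-2.305, 1.534, 2.841]
contact_force: [-0.1, 0.4, 0.2]
width: 0.571
t 23.98 tcp [ 528.6 -171.5  115.2] toolx [-0.035  0.011 -0.999] jaw deg 24.9 w 0.571 F [-0.1  0.4  0.2] j [ 0.26  0.43 -0.05  1.85  0.02  0.9   0.64]
twist 0.4
shift if twisted first [-2.8 -0.5 -0.8]
shift now dx,dy,dz [-2.8 -0.5 -0.8]
```

```bash
python3 -m crank '[{"dx":-3,"dy":0,"dz":0,"twist":0,"claw":1},{"dx":0,"dy":0,"dz":0,"twist":0,"claw":1},{"dx":0,"dy":0,"dz":0,"twist":0,"claw":1},{"dx":0,"dy":0,"dz":0,"twist":0,"claw":1},{"dx":0,"dy":0,"dz":0,"twist":0,"claw":1}]' 30
python3 -m crank '[{"dx":-10,"dy":0,"dz":0,"twist":0,"claw":1},{"dx":-25,"dy":0,"dz":0,"twist":0,"claw":1},{"dx":-25,"dy":0,"dz":0,"twist":0,"claw":1},{"dx":-25,"dy":0,"dz":0,"twist":0,"claw":1},{"dx":-5,"dy":0,"dz":0,"twist":0,"claw":1}]' 30
python3 - <<'E'
from h import *
a=np.radians(8.4);Rm=np.array([[np.cos(a),-np.sin(a)],[np.sin(a),np.cos(a)]])
t=np.array([625,-329])+Rm@[-45,34];print(t)
go(t[0],t[1],200,98.4)
E
```

```text
time: 24.6
tool_pos: [0.5293, -0.1717, 0.1197]
eef_rot: [-2.307, 1.536, 2.84]
contact_force: [0.3, -0.5, -1.2]
width: 0.465
time: 25.22
tool_pos: [0.5322, -0.1726, 0.2141]
eef_rot: [-2.31, 1.536, 2.837]
contact_force: [0.8, -0.2, -1.7]
width: 0.464
[ 575.51592205 -301.93847696]
t 25.23 tcp [ 532.2 -172.6  214.1] toolx [-0.033  0.01  -0.999] jaw deg 24.9 w 0.464 F [ 0.8 -0.2 -1.7] j [ 0.26  0.33 -0.04  1.74  0.01  1.11  0.65]
twist -73.5
shift if twisted first [  11.3 -134.5   24.4]
shift now dx,dy,dz [ 11.3 -14.8 135.9]
```

```bash
python3 -m crank '[{"dx":0,"dy":0,"dz":0,"twist":-10.5,"claw":1},{"dx":0,"dy":0,"dz":0,"twist":-10.5,"claw":1},{"dx":0,"dy":0,"dz":0,"twist":-10.5,"claw":1},{"dx":0,"dy":0,"dz":0,"twist":-10.5,"claw":1},{"dx":0,"dy":0,"dz":0,"twist":-10.5,"claw":1}]' 30
python3 -m crank '[{"dx":0,"dy":0,"dz":0,"twist":-10.5,"claw":1},{"dx":0,"dy":0,"dz":0,"twist":-10,"claw":1},{"dx":0,"dy":-40,"dz":8,"twist":0,"claw":1},{"dx":0,"dy":-45,"dz":8,"twist":0,"claw":1},{"dx":0,"dy":-40,"dz":8,"twist":0,"claw":1}]' 30
python3 - <<'E'
from h import *
from cell import robot,optics
go(575.8,-304,100,98.4)
s=robot.get_state();c=optics.camera("wrist");cv2.imwrite("pics/w11.png",c["color"][...,::-1])
E
```

```text
time: 25.85
tool_pos: [0.5307, -0.1719, 0.212]
eef_rot: [3.045, 1.533, 2.847]
contact_force: [0.1, 0.1, -0.9]
width: 0.465
time: 26.48
tool_pos: [0.5753, -0.2895, 0.2057]
eef_rot: [2.627, 1.528, 2.807]
contact_force: [0.3, -0.3, -1.3]
width: 0.463
t 26.48 tcp [ 575.3 -289.5  205.7] toolx [-0.04   0.014 -0.999] jaw deg 100.3 w 0.463 F [ 0.3 -0.3 -1.3] j [ 0.55  0.5  -0.23  1.51  0.12  1.19  2.05]
twist 1.9
shift if twisted first [105.3 -16.5   2.4]
shift now dx,dy,dz [105.3 -16.6   1.8]
```

View pics/w11.png

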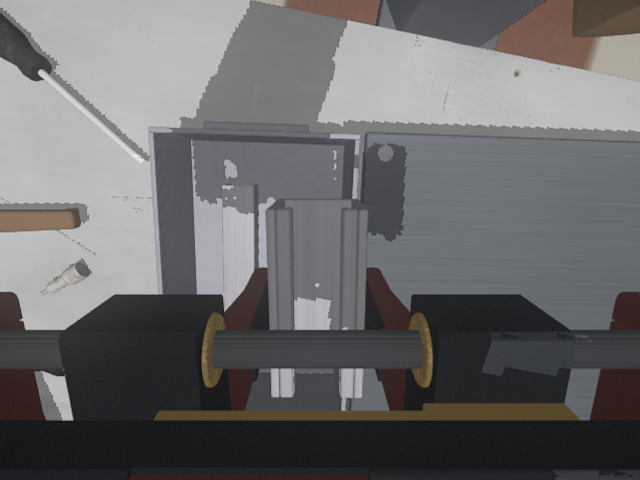

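Channel held along the bin's length; needs 16 mm more to the right before lowering.

```bash
python3 -m crank '[{"dx":0,"dy":-11,"dz":1,"twist":1.9,"claw":1},{"dx":12,"dy":-5,"dz":1,"twist":0,"claw":1},{"dx":22,"dy":0,"dz":1,"twist":0,"claw":1},{"dx":22,"dy":0,"dz":1,"twist":0,"claw":1},{"dx":20,"dy":0,"dz":1,"twist":0,"claw":1}]' 30
python3 - <<'E'
from h import *
from cell import robot,optics
go(575.8,-304,30,98.4)
s=robot.get_state();c=optics.camera("wrist");cv2.imwrite("pics/w12.png",c["color"][...,::-1])
E
```

```text
time: 27.15
tool_pos: [0.5793, -0.3083, 0.1233]
eef_rot: [2.699, 1.527, 2.84]
contact_force: [-0.4, 0.5, -1.1]
width: 0.468
t 27.15 tcp [ 579.3 -308.3  123.3] toolx [-0.042  0.013 -0.999] jaw deg 98.0 w 0.468 F [-0.4  0.5 -1.1] j [ 0.55  0.59 -0.21  1.56  0.14  1.05  2.02]
twist -0.4
shift if twisted first [93.4  3.   0.9]
shift now dx,dy,dz [93.4  3.   0.8]
```

View pics/w12.png

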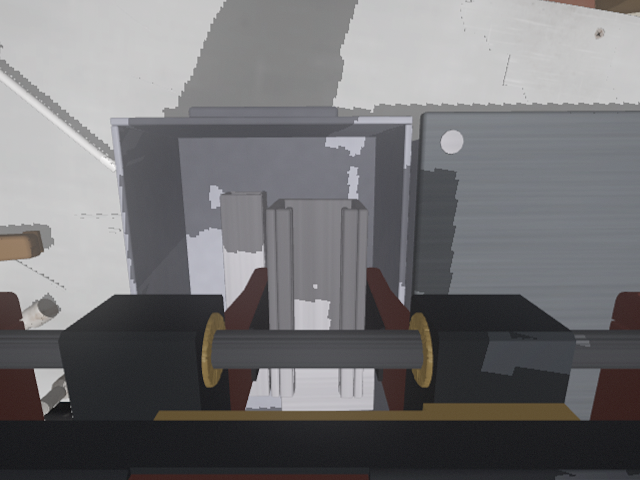

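```bash
python3 -m crank '[{"dx":20,"dy":2,"dz":0,"twist":0,"claw":1},{"dx":20,"dy":1,"dz":0,"twist":0,"claw":1},{"dx":18,"dy":0,"dz":0,"twist":0,"claw":1},{"dx":14,"dy":0,"dz":0,"twist":0,"claw":1},{"dx":4,"dy":0,"dz":0,"twist":0,"claw":1}]' 30
python3 -c "from h import *;go(575.8,-304,30,98.4)"
```

```text
time: 27.82
tool_pos: [0.5733, -0.2994, 0.0407]
eef_rot: [2.649, 1.521, 2.794]
contact_force: [-0.2, -0.2, -2.3]
width: 0.469
t 27.82 tcp [ 573.3 -299.4   40.7] toolx [-0.047  0.017 -0.999] jaw deg 98.3 w 0.469 F [-0.2 -0.2 -2.3] j [ 0.54  0.67 -0.2   1.64  0.16  0.9   1.99]
twist -0.1
shift if twisted first [10.5 -5.2  2.3]
shift now dx,dy,dz [10.5 -5.2  2.3]
```

```bash
python3 -m crank '[{"dx":0,"dy":-3,"dz":0,"twist":0,"claw":1},{"dx":4,"dy":-2,"dz":0,"twist":0,"claw":1},{"dx":3,"dy":0,"dz":0,"twist":0,"claw":1},{"dx":0,"dy":0,"dz":0,"twist":0,"claw":1},{"dx":0,"dy":0,"dz":0,"twist":0,"claw":1}]' 30
python3 -c "from h import *;go(575.8,-304,30,98.4)"
```

```text
time: 28.45
tool_pos: [0.5748, -0.3054, 0.0348]
eef_rot: [2.657, 1.524, 2.802]
contact_force: [0.6, -0.1, -1.8]
width: 0.465
t 28.45 tcp [ 574.8 -305.4   34.8] toolx [-0.044  0.016 -0.999] jaw deg 98.3 w 0.465 F [ 0.6 -0.1 -1.8] j [ 0.55  0.69 -0.2   1.63  0.16  0.89  2.  ]
twist -0.1
shift if twisted first [4.8 1.1 1.4]
shift now dx,dy,dz [4.8 1.1 1.4]
```

```bash
python3 -m crank '[{"dx":5,"dy":0,"dz":1,"twist":0,"claw":1},{"dx":0,"dy":0,"dz":0,"twist":0,"claw":-0.1},{"dx":0,"dy":0,"dz":0,"twist":0,"claw":-0.1},{"dx":0,"dy":0,"dz":0,"twist":0,"claw":-0.1},{"dx":0,"dy":0,"dz":0,"twist":0,"claw":-0.1}]' 30
python3 -c "from h import *;go(575.8,-304,200,98.4)"
```

```text
time: 29.08
tool_pos: [0.5765, -0.3052, 0.0304]
eef_rot: [2.658, 1.525, 2.803]
contact_force: [0.5, -0.4, -0.2]
width: 0.55
t 29.07 tcp [ 576.5 -305.2   30.4] toolx [-0.043  0.015 -0.999] jaw deg 98.3 w 0.550 F [ 0.5 -0.4 -0.2] j [ 0.54  0.69 -0.2   1.63  0.17  0.88  2.  ]
twist -0.1
shift if twisted first [-169.4    4.9   -7.3]
shift now dx,dy,dz [-169.4    4.9   -7.3]
```

```bash
python3 -m crank '[{"dx":-10,"dy":0,"dz":0,"twist":0,"claw":-0.1},{"dx":-25,"dy":0,"dz":0,"twist":0,"claw":-0.1},{"dx":-40,"dy":0,"dz":0,"twist":0,"claw":-0.1},{"dx":-50,"dy":0,"dz":0,"twist":0,"claw":-0.1},{"dx":-50,"dy":0,"dz":0,"twist":0,"claw":-0.1}]' 30
python3 -m crank '[{"dx":-30,"dy":40,"dz":0,"twist":0,"claw":-0.5},{"dx":-20,"dy":40,"dz":0,"twist":0,"claw":-0.5},{"dx":0,"dy":40,"dz":0,"twist":0,"claw":-0.5},{"dx":0,"dy":30,"dz":0,"twist":0,"claw":-0.5},{"dx":0,"dy":0,"dz":0,"twist":0,"claw":-0.5}]' 30
python3 - <<'E'
from h import *
from cell import robot,optics
go(575.8,-304,200,98.4)
for n in("scene","wrist"):
    s=robot.get_state();c=optics.camera(n);cv2.imwrite(f"pics/{n}13.png",c["color"][...,::-1])
    P,m=cloud(c,s);q=P[m]
    a=q[(q[:,2]>.0305)&(q[:,2]<.038)&(q[:,1]<-.325)&(q[:,1]>-.40)&(q[:,0]>.53)&(q[:,0]<.72)];print(n,"tube",len(a),cv2.minAreaRect((a[:,:2]*1000).astype(np.float32)) if len(a)>3 else "")
    b=q[(q[:,1]<-.26)&(q[:,1]>-.39)&(q[:,0]>.53)&(q[:,0]<.72)];print("max z in bin",np.percentile(b[:,2],99.5) if len(b) else 0)
    t=q[(q[:,2]>.128)&(q[:,2]<.14)&(abs(q[:,0]-.74)<.05)&(abs(q[:,1]+.088)<.05)]
    if len(t)>20:print("tin",cv2.minEnclosingCircle((t[:,:2]*1000).astype(np.float32)))
E
```

```text
time: 29.7
tool_pos: [0.5821, -0.3071, 0.2086]
eef_rot: [2.641, 1.519, 2.786]
contact_force: [0.3, -0.7, 0.7]
width: 0.549
time: 30.32
tool_pos: [0.5648, -0.1563, 0.2741]
eef_rot: [2.636, 1.533, 2.78]
contact_force: [0.0, 0.3, 0.2]
width: 0.745
t 30.32 tcp [ 564.8 -156.3  274.1] toolx [-0.035  0.013 -0.999] jaw deg 98.2 w 0.745 F [0.  0.3 0.2] j [ 0.4   0.35 -0.28  1.58  0.09  1.27  1.82]
twist -0.2
shift if twisted first [  71.7 -149.1   -8.4]
shift now dx,dy,dz [  71.7 -149.1   -7.9]
scene tube 581 ((633.002685546875, -362.0039367675781), (69.6589126586914, 149.96737670898438), 88.19721221923828)
max z in bin 0.08953041359630194
tin ((737.7955322265625, -89.76950073242188), 36.81143569946289)
wrist tube 3318 ((618.7135620117188, -372.9417724609375), (138.25765991210938, 67.2069320678711), 7.839609622955322)
max z in bin 0.09205776410079755
tin ((733.121337890625, -90.87271118164062), 33.087364196777344)
```

View pics/scene13.png

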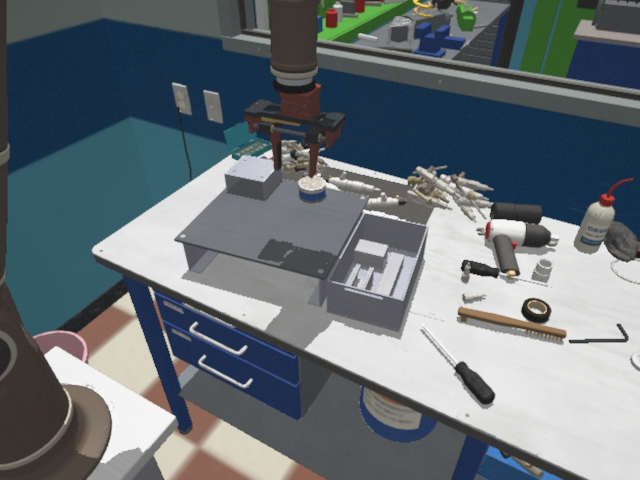

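View pics/wrist13.png

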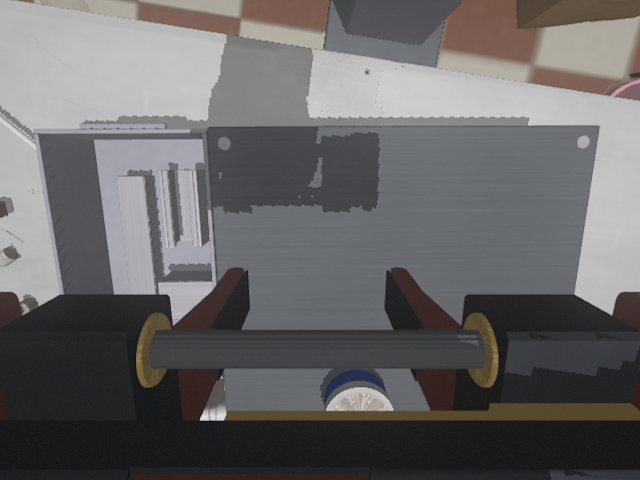

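All three offcuts lie in the bin: long tube at wrist px 118–155, channel at 162–207, short tube behind it at 160–215. The tin and screwdriver are where they started, at scene px (312,187) and (465,370).

```bash
python3 -c "
from cell import job
print(job.hand_in())"
```

```text
the job is handed in; nothing more can be done
None
```

All three offcuts are in the scrap bin, and I handed the job in at about 30 s on the robot's clock.

- **Long tube:** I drew it out by its free end and let go with its far end about 24 mm clear of the guard. I then picked it up by its middle and laid it on the bin floor. Right after release its top measured 34 mm above the bench and its outline 159 x 30 mm, which is what lying flat on the floor should give.
- **Short tube and channel:** I carried each over and let it go a few millimetres above the floor, beside the long tube and not on it.

**Last checks**
- The final pictures show all three pieces in the bin, with the gripper open and above the stand, touching nothing.
- The tin and the screwdriver appear at the same image positions as at the start. The force readings printed after each move stayed within about 3 N per axis.
- My final outline fit of the long tube failed: it took in neighbouring surfaces and gave a wrong size. That the tube was still flat at hand-in rests on the earlier measurement and the last pictures.
- Two partial-view estimates of the tin's centre differed from the first one by about 3 mm and 7 mm. I put this down to the tin being partly hidden and did not measure it further.

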